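Hold a balanced reference puck in front of an edge sensor

TASK

Balance the steel puck flat on the small domed seat of the sliding carriage and let go of it while the carriage is still fully home. Then pull the spring-return carriage out by its upright handle tab until the pointer fin on its edge lines up with the index fin of the sensor, with the puck still balanced and untouched, and keep it there: finish while holding the handle, because the spring pulls the carriage back if it is released. Leave the specimen cup and the small bottle where they stand.

Things in the scene. Friction and masses are not known exactly. Their poses are not given: they have to be found in the camera images.
- stage: Fixed low slide stage: aluminium base plate 255 x 90 x 12 mm on the bench, with two guide rods. Origin at bench level on its centre line; its x axis runs along the slide and the carriage is pulled toward its -x, roughly toward the robot; z up.
- carriage (a joint): How far the carriage is pulled out, m: 0 fully home, at most 0.08. A spring reel pulls it home all the time, with 4 N at home and 40 N/m more as it is pulled (about 6 N at 0.05 m), slightly damped. The needed pull differs from start to start, 0.035 to 0.065 m.
- handle (a point): Grip point of the carriage's upright handle tab, a black plate 12 mm thick along the stage x axis, 36 mm wide along the stage y axis, rising 42 mm from the carriage deck. The point lies on the tab's centre, 25 mm above the deck and 17 mm below the tab's top edge (deck top 41 mm, tab top 83 mm above the bench). Moves with the carriage; axes as the stage's. The puck's seat is 115 mm behind it (+x of the stage).
- seat (a point): Highest point of the dark domed seat on the carriage, 68 mm above the bench: a shallow spherical cap 40 mm across with 60 mm radius of curvature, on a 26 mm post; it overhangs the post and is narrower than the puck. Moves with the carriage; axes as the stage's.
- pointer (a point): Tip of the carriage's pointer fin, a 4 mm wide, 20 mm long black fin lying across the carriage deck's +y edge and sticking out 11 mm, level with the seat along the slide. Point at the fin's outer end on its top edge, 41 mm above the bench. Moves with the carriage.
- sensor: Fixed grey sensor block 36 x 30 x 96 mm standing on the +y side of the stage (its face is 80 mm from the slide's centre line), with a round window toward the slide. Axes as the stage's; its origin lies on the stage's centre line at bench level, straight across from its index fin, so the pointer's x in this frame is the distance still to pull.
- index (a point): Tip of the sensor's index fin, a 4 mm wide, 38 mm long black fin that sticks out from the block toward the carriage; point at the fin's inner end, top edge, 41 mm above the bench. The pointer stops facing it end to end with 1 mm gap.
- puck: The puck's own body; origin at the centre of its underside, z up.
- puck_center (a point): Centre of the loose reference puck, a plain dark steel disc 48 mm in diameter and 24 mm thick with a round pale inlay (33 mm) on top, 0.09 to 0.16 kg, starting flat on the bench beside the stage (it changes places with the cup and the bottle). Centre 12 mm above whatever it lies on; z along its axis.
- cup_1: Bystander: specimen cup with screw lid, 65 mm across, 67 mm tall, loose; origin at the centre of its underside.
- bottle_8: Bystander: small glass culture bottle, 34 mm across, 117 mm tall, loose; origin at the centre of its underside.

How it is judged:
By the outcome, as a careful person would: the job done as asked, in the order asked, and still so for the second after the job is handed in, while the arm keeps its last pose, push and grip.
It also fails if it takes over 61 s, if anything falls off the work surface, if the arm or the gripper's body presses on something with over 40 N, if the wrist force passes 120 N, or if a joint passes its speed limit or range.

ROBOT

A 7-joint arm with a two-finger parallel gripper is mounted at the origin on a cart in front of the work surface, level with it; the furniture and walls round the work are solid. World frame = base frame: x ahead of the robot, y to its left, z up, the work surface at z = 0. Lengths are in mm, angles in rad, forces in N, time in s.
With the tool pointing down it reaches from about 425 to 925 mm from the base axis. Payload 6.8 kg.
Tool frame: the origin (TCP) lies at the very end of the fingers, on their centre line; the grasp point (between the pads) lies bot.grip_point_offset behind it (bot.grip_point_offset is the distance from the TCP to the grasp point, in mm); z points along the fingers, y is the line along which they close (so a half turn about z gives the same grasp; the last joint's range is limited). The gripper opens to 85 mm and grips with 20 to 120 N. Pads are 22 mm wide; open, the fingers measure 114 mm over their backs; the gripper's body (76 mm by 85 mm) begins 54 mm behind the grasp point. The pads swing forward as they close: fully open they stand 13 mm farther back than shut.
Start: joints at [1.175, 0.477, 0.022, 1.555, -0.011, 1.109, -0.083], TCP at [191.603, -647.252, 231.308] pointing down, gripper open.
Joint ranges: [-2.96, 2.96], [-0.34, 2.1], [-1.41, 1.46], [0.24, 2.44], [-1.37, 4.51], [0.17, 1.92], [-2.96, 2.96]. Speed limits (rad/s): [2.39, 2.39, 3.14, 3.14, 3.14, 3.14, 3.14].

INTERFACE

Orientations are given as a unit quaternion [w, x, y, z].
In Python, from workcell import sensors, grab_frame, bot gives the robot as it stands. The module is installed in compiled form; this text tells all that it offers.
- The arm moves only by the shell command python3 -m pendant 'ROWS' [OPENING] [FORCE]. ROWS is JSON, a list that holds one entry, the list of rows, each a list of 6 numbers: the shift along the world's x, y, z in mm, then the turn, a rotation vector about the world's x, y, z in rad. A call has exactly 10 rows; each row is the pose to reach, as a shift and turn from the pose commanded when the call began; what a row does not reach only later rows make up. A row lasts 1/8 s, in which the tool goes at most 62.5 mm and 10.7 degrees, less where a joint would pass 70% of its speed; a pose out of reach is approached as far as the arm can. A call with a gripper value outside its range is refused whole. OPENING is the finger opening in mm, from 0 to 85.4, set as the call begins (- or left out, the last holds). The fingers move at their own pace and stop on an object; FORCE is the grip in N (left out, the last holds). Time passes only in rows, so rows that repeat a pose let the fingers close, or fill a call up. It gives the time, the measured TCP pose, the force, the opening and the grip force at its end, in the units of the state.
- sensors.observe(): the state, without advancing time (a new reading comes with each control period).
- grab_frame(name): name is "side" or "top"; returns a dict with "color" (420x560x3 uint8, blue, green, red), "K" (3x3 intrinsics, pixels), "view" (4x4, takes a point from world to camera coordinates). Camera axes: x right, y down, z forward; pixel columns grow to the right and rows downward; lengths in mm; the calibration is good to about 2 mm. A picture is of the moment at which its call begins. There is no depth.
- bot.hand_in(): hands the job in; it is judged then, once.
The state is a dict: "clock": time; "joints": joint angles; "qd": joint speeds; "joint_efforts": joint torques, N m; "tcp_pos": TCP position; "orientation": TCP orientation; "ft_force": force on the tool from outside, world axes, zero at the start; "ft_torque": the same for the moment, N m; "gripper_width": opening from 0.0 (shut) to 1.0 (fully open); "gripper_force": force on a finger pad.
Only numpy, scipy, OpenCV 4.12 (cv2) and the standard library are available. Lean on these libraries where they do the work, as an engineer would, in place of code of your own. Each camera call takes 0.05 s, during which the arm holds its last target. There are 200 camera calls.

## Working session

There is one attempt and no reset: what is moved stays moved. The work goes in short steps, Python scripts to look and compute and a shell command to move; the robot and the scene stay as the last step left them, time stands still between calls to the robot, and variables do not carry over. Pictures are saved under pics/ and viewed, at most 14 in all, crops included, and the job is handed in when it is done.

```bash
mkdir -p pics
cat > h.py <<'E'
import numpy as np, cv2
from workcell import sensors, grab_frame, bot
def snap(n,f):
    g=grab_frame(n); cv2.imwrite('pics/'+f,g['color']); return g
def ray(g,u,v):
    R=g['view'][:3,:3];t=g['view'][:3,3]
    d=R.T@np.linalg.solve(g['K'],[u,v,1]); return -R.T@t,d
def onz(g,u,v,z):
    c,d=ray(g,u,v); return c+d*(z-c[2])/d[2]
def proj(g,p):
    q=g['K']@(g['view'][:3,:3]@np.array(p,float)+g['view'][:3,3]); return q[:2]/q[2]
E
python3 - <<'E'
from h import *
for n in('top','side'):
    g=snap(n,n+'0.png'); print(n,np.round(ray(g,280,210)[0]),np.round(g['view'],3).tolist(),g['K'].tolist())
s=sensors.observe();print(s['clock'],s['tcp_pos'],s['orientation'],s['ft_force'],bot.grip_point_offset)
E
```

```text
top [382.  11. 992.] [[-0.005, -1.0, -0.003, 15.912], [-0.979, 0.005, -0.206, 578.248], [0.206, 0.002, -0.979, 892.53], [0.0, 0.0, 0.0, 1.0]] [[393.92641643468613, 0.0, 283.4435467964493], [0.0, 393.92641643468613, 209.6834351478413], [0.0, 0.0, 1.0]]
side [309. 750. 387.] [[-0.955, -0.294, -0.027, 525.89], [-0.079, 0.344, -0.936, 128.514], [0.285, -0.892, -0.352, 716.844], [0.0, 0.0, 0.0, 1.0]] [[387.93006985283876, 0.0, 280.16613223557005], [0.0, 387.93006985283876, 209.47999299788037], [0.0, 0.0, 1.0]]
0.1 [ 191.45832991 -646.72543591  230.42327006] [-8.08184596e-04  9.89663189e-01  1.43408831e-01 -1.63712665e-04] [ 0.14012401  0.21316649 -0.22889937] 18.700000000000003
```

View pics/top0.png

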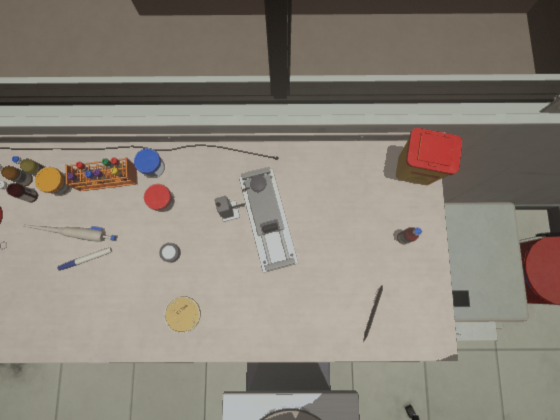

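View pics/side0.png

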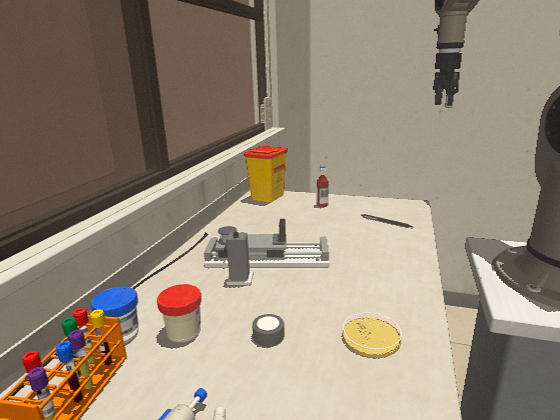

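Top view: the puck is at (169,253), the seat near (259,184), the handle near (270,227) and the sensor near (225,207). The side view shows the seat at (228,231), the handle at (282,231), the puck at (268,328) and the sensor at (238,258). Next I'll zoom in on the stage.

Run:
```python
from h import *
a=cv2.imread('pics/top0.png')[155:285,150:310]; b=cv2.imread('pics/side0.png')[210:350,195:345]
a=cv2.resize(a,None,fx=4.5,fy=4.5,interpolation=cv2.INTER_CUBIC)
b=cv2.resize(b,None,fx=4.2,fy=4.2,interpolation=cv2.INTER_CUBIC)
cv2.imwrite('pics/a.png',a);cv2.imwrite('pics/b.png',b)
```

```text
(no output)
```

View pics/a.png

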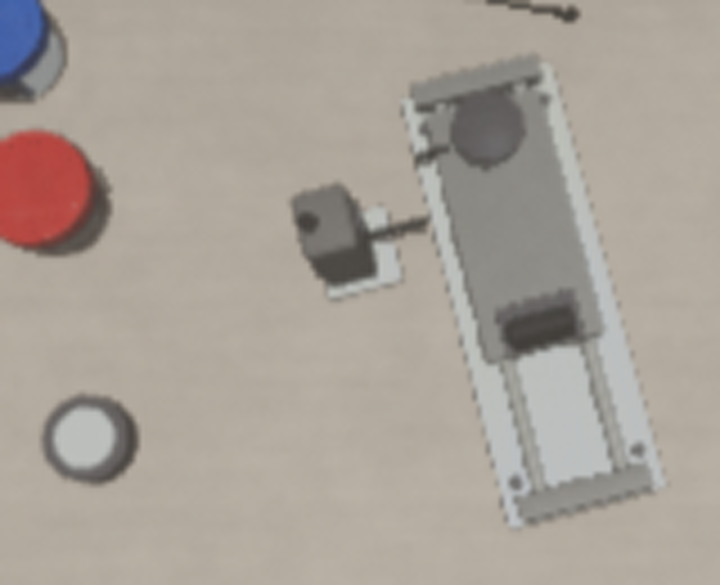

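View pics/b.png

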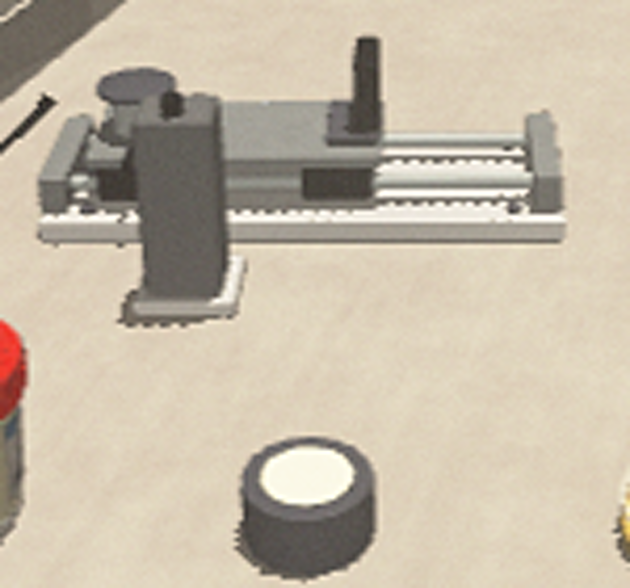

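Run:
```python
from h import *
T=grab_frame('top');S=grab_frame('side')
A=lambda x,y,z:onz(T,150+(x+.5)/4.5-.5,155+(y+.5)/4.5-.5,z)
B=lambda x,y,z:onz(S,195+(x+.5)/4.2-.5,210+(y+.5)/4.2-.5,z)
p=lambda n,v:print(n,np.round(v,1))
L0,L1,R0,R1=A(405,97,12),A(512,528,12),A(548,62,12),A(662,488,12)
for a,b in((L0,L1),(R0,R1)):
    d=a-b; print('edge',np.round(a),np.round(b),np.linalg.norm(d),np.degrees(np.arctan2(d[1],d[0])))
p('width end',np.linalg.norm(L1-R1))
p('centre',(L1+R1+L0+R0)/4)
p('seat top',A(488,127,65));p('seat side',B(137,88,65))
p('tabtop side',B(369,40,83)); p('tabtop top',A(539,312,83))
p('ptr top',A(417,160,41));p('idx top',A(428,222,41))
for n,g in(('top',T),('side',S)):
    m=cv2.inRange(g['color'],(185,195,195),(255,255,255))
    u0,v0=((160,245) if n=='top' else(250,315)); w=22 if n=='top' else 36
    k,l,st,ce=cv2.connectedComponentsWithStats(m[v0:v0+w,u0:u0+w]); i=1+np.argmax(st[1:,4])
    p('puck '+n,onz(g,ce[i][0]+u0,ce[i][1]+v0,24)); print(st[i])
m=cv2.inRange(T['color'],(0,0,0),(115,115,115))[175:192,250:268]
print(cv2.cvtColor(T['color'],cv2.COLOR_BGR2GRAY)[174:196,248:270])
```

```text
edge [678. 126.  12.] [432.  63.  12.] 253.67015880184482 14.375875671733258
edge [698.  44.  12.] [453. -19.  12.] 252.9493158520972 14.420405059659497
width end 85.0
centre [565.4  53.5  12. ]
seat top [644.6  74.6  65. ]
seat side [639.7  78.2  65. ]
tabtop side [532.7  33.6  83. ]
tabtop top [539.6  45.9  83. ]
ptr top [632.7 115.4  41. ]
idx top [597.4 108.8  41. ]Traceback (most recent call last):
  File "<stdin>", line 17, in <module>
    return _wrapfunc(a, 'argmax', axis=axis, out=out, **kwds)
    return bound(*args, **kwds)
ValueError: attempt to get argmax of an empty sequence
```

```bash
cat >> h.py <<'E'
d=np.array([np.cos(np.radians(14.4)),np.sin(np.radians(14.4)),0]);n=np.array([-d[1],d[0],0])
def prof(g,o,xs,y,z=41):
    im=cv2.cvtColor(g['color'],cv2.COLOR_BGR2GRAY).astype(np.float32)
    P=np.array([proj(g,[o[0]+x*d[0]+y*n[0],o[1]+x*d[1]+y*n[1],z]) for x in xs],np.float32)
    return cv2.remap(im,P[:,0].reshape(1,-1),P[:,1].reshape(1,-1),cv2.INTER_LINEAR)[0]
E
python3 - <<'E'
from h import *
T=grab_frame('top');S=grab_frame('side')
p=lambda n,v:print(n,np.round(v,1))
for nm,g,(u0,v0,w) in(('top',T,(158,242,24)),('side',S,(246,305,44))):
    im=cv2.cvtColor(g['color'],cv2.COLOR_BGR2GRAY)
    m=(im>(175 if nm=='top' else 215)).astype(np.uint8)[v0:v0+w,u0:u0+w]
    k,l,st,ce=cv2.connectedComponentsWithStats(m)
    for i in range(1,k):
        if st[i,4]>20: print(nm,st[i],np.round(onz(g,ce[i][0]+u0,ce[i][1]+v0,24),1))
print(cv2.cvtColor(T['color'],cv2.COLOR_BGR2GRAY)[173:196,247:271])
print(cv2.cvtColor(S['color'],cv2.COLOR_BGR2GRAY)[224:238,215:240])
o=np.array([644.6,74.6])
xs=np.arange(-60,30,2)
for y in (32,34,36,38,40,44,48,52,56,60,64,68): print(y,prof(T,o,xs,y).astype(int).tolist())
E
```

```text
top [  4   4  13  12 120] [481.9 296.8  24. ]
side [ 11  12  22  13 231] [478.3 295.8  24. ]
[[133 134 134 134 135 135 135 134 135 135 135 134 132 131 121 107 102 117
  124 123  87  91 118 160]
 [134 135 134 135 137 136 136 135 133 131 123 109  97  97  92  85  91 131
  150 141 111 135 157 177]
 [136 135 135 134 133 129 124 112 103 102 101  94  90  87  85  96  97 123
  147 139 133 137 145 155]
 [135 130 125 112  99  96  98  96  92  93  93  93  92  91  89  98 111 129
  138 137 135 134 133 117]
 [109 106  97  92  83  84  90  92  92  93  92  94  93  93  93  94 102 119
  133 135 134 135 131 111]
 [140 139 107 119 102  91  91  93  92  93  93  94  93  92  93  94  96 104
  121 134 134 134 134 129]
 [143 136 123 134 107  93  93  93  93  93  93  93  94  96  95  95  95  96
  107 131 134 134 136 138]
 [137 135 131 125  98  92  92  93  94  95  95  96  96  96  96  95  95  95
  100 121 134 135 135 139]
 [134 133 131 119  97  94  94  95  95  95  95  96  97  97  97  95  96  96
   99 117 134 135 135 137]
 [133 133 129 104  94  94  94  95  95  96  96  97  98  99  98  97  96  95
   99 117 135 136 136 13
[... 4811 characters left out ...]
169, 169, 168, 168]
60 [171, 170, 170, 170, 170, 169, 168, 166, 160, 135, 105, 87, 84, 115, 147, 166, 167, 168, 169, 169, 169, 169, 169, 169, 169, 168, 167, 167, 167, 168, 169, 170, 170, 170, 169, 168, 168, 168, 168, 169, 169, 170, 170, 169, 169]
64 [157, 156, 168, 166, 158, 151, 152, 161, 158, 135, 105, 86, 89, 113, 143, 150, 152, 158, 167, 167, 168, 169, 170, 169, 169, 168, 167, 167, 167, 168, 169, 169, 170, 170, 169, 168, 168, 168, 168, 168, 168, 169, 170, 170, 169]
68 [185, 185, 184, 182, 183, 183, 184, 181, 170, 137, 116, 93, 88, 122, 161, 180, 183, 183, 179, 166, 158, 168, 168, 168, 167, 167, 167, 167, 167, 168, 168, 169, 169, 169, 169, 168, 167, 166, 166, 167, 167, 169, 169, 169, 169]
```

```bash
python3 -m pendant '[[[46,38,10,0,0,0.153],[92,76,20,0,0,0.306],[139,114,30,0,0,0.459],[185,152,30,0,0,0.612],[231,190,30,0,0,0.765],[257,245,30,0,0,0.918],[281,300,30,0,0,1.071],[305,355,30,0,0,1.224],[329,410,30,0,0,1.377],[353,465,30,0,0,1.534]]]' 85 40; python3 -m pendant '[[[10,60,0,0,0,0],[20,118,0,0,0,0],[25,176,0,0,0,0],[25,235,0,0,0,0],[15,290,-10,0,0,0],[-5,345,-25,0,0,0],[-25,395,-40,0,0,0],[-45,440,-50,0,0,0],[-64,478,-60,0,0,0],[-64,478,-60,0,0,0]]]'
```

```text
clock: 1.55
tcp_pos: [545.1, -180.6, 261.6]
orientation: [0.0, 0.611, 0.791, -0.0]
ft_force: [1.0, -0.3, -0.2]
gripper_width: 0.991
gripper_force: 0.0
clock: 2.8
tcp_pos: [477.7, 299.4, 200.9]
orientation: [-0.001, 0.61, 0.792, -0.0]
ft_force: [-0.2, 0.3, -0.6]
gripper_width: 0.995
gripper_force: 0.0
```

Run:
```python
from h import *
s=sensors.observe();print(s['clock'],s['tcp_pos'],s['orientation'])
S=snap('side','s1.png');T=snap('top','t1.png')
s=sensors.observe();print(s['clock'],s['tcp_pos'],s['qd'])
a=cv2.resize(T['color'][150:290,110:250],(560,560),interpolation=cv2.INTER_CUBIC)
b=cv2.resize(S['color'][220:360,180:420],(0,0),fx=2.3,fy=2.3,interpolation=cv2.INTER_CUBIC)
print(proj(S,[480,296.5,0]),proj(T,[480,296.5,24]))
```

```text
2.8 [477.74959457 299.39500055 200.88881806] [-1.07342410e-03  6.10305466e-01  7.92165441e-01 -1.48946110e-05]
2.9 [480.61948609 295.65229768 201.20561284] [ 0.02613292 -0.00496092  0.02269686 -0.00490898  0.00141677  0.00130475
 -0.00081959]
[267.05149734 336.18425085] [168.32412893 252.47291315]
```

```bash
python3 -m pendant '[[[0,1,-10,0,0,-0.17],[0,1,-30,0,0,-0.34],[0,1,-60,0,0,-0.51],[0,1,-90,0,0,-0.68],[0,1,-120,0,0,-0.85],[0,1,-150,0,0,-1.02],[0,1,-165,0,0,-1.19],[0,1,-165,0,0,-1.36],[0,1,-165,0,0,-1.57],[0,1,-165,0,0,-1.57]]]' 85 20; python3 -m pendant '[[[0,0,-10,0,0,0],[0,0,-20,0,0,0],[0,0,-30,0,0,0],[0,0,-34,0,0,0],[0,0,-34,0,0,0],[0,0,-34,0,0,0],[0,0,-34,0,0,0],[0,0,-34,0,0,0],[0,0,-34,0,0,0],[0,0,-34,0,0,0]]]'; python3 -c "
from h import *
snap('side','s2.png')"
```

```text
clock: 4.15
tcp_pos: [481.9, 295.5, 36.6]
orientation: [0.0, 0.992, 0.125, 0.001]
ft_force: [-0.8, -0.3, -1.0]
gripper_width: 0.995
gripper_force: 0.0
clock: 5.4
tcp_pos: [480.6, 296.8, 2.3]
orientation: [-0.0, 0.992, 0.126, 0.0]
ft_force: [-0.3, 1.0, -0.3]
gripper_width: 0.998
gripper_force: 0.0
```

View pics/s2.png

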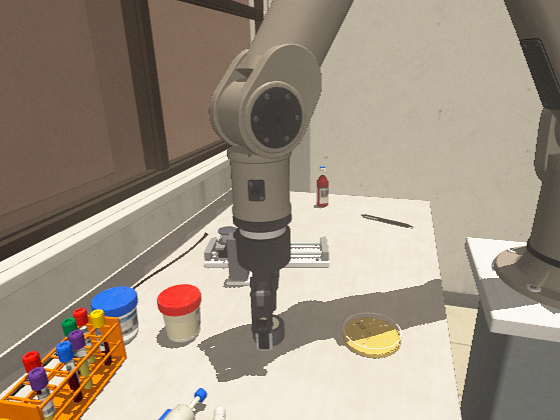

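The side view shows the open fingers straddling the puck at about (267,332). I'll squeeze once to centre it, release, turn 90° and grasp.

```bash
Z='[0,0,0,0,0,0]'; python3 -m pendant '[[[0,0,0,0,0,0],[0,0,0,0,0,0],[0,0,0,0,0,0],[0,0,0,0,0,0],[0,0,0,0,0,0],[0,0,0,0,0,0],[0,0,0,0,0,0],[0,0,0,0,0,0],[0,0,0,0,0,0],[0,0,0,0,0,0]]]' 40 20; python3 -m pendant '[[[0,0,0,0,0,0],[0,0,0,0,0,0],[0,0,0,0,0,0],[0,0,0,0,0,0.17],[0,0,0,0,0,0.34],[0,0,0,0,0,0.51],[0,0,0,0,0,0.68],[0,0,0,0,0,0.85],[0,0,0,0,0,1.02],[0,0,0,0,0,1.19]]]' 85 20;  python3 -m pendant '[[[0,0,0,0,0,0.17],[0,0,0,0,0,0.376],[0,0,0,0,0,0.376],[0,0,0,0,0,0.376],[0,0,0,0,0,0.376],[0,0,0,0,0,0.376],[0,0,0,0,0,0.376],[0,0,0,0,0,0.376],[0,0,0,0,0,0.376],[0,0,0,0,0,0.376]]]'
```

```text
clock: 6.7
tcp_pos: [480.6, 296.7, 2.4]
orientation: [0.0, 0.992, 0.126, 0.0]
ft_force: [-1.1, -1.2, 5.0]
gripper_width: 0.553
gripper_force: 20.7
clock: 7.95
tcp_pos: [480.6, 296.6, 2.2]
orientation: [0.0, 0.749, 0.662, -0.0]
ft_force: [-0.2, -0.7, -0.4]
gripper_width: 0.992
gripper_force: 0.0
clock: 9.2
tcp_pos: [480.6, 296.7, 2.3]
orientation: [-0.0, 0.615, 0.789, -0.0]
ft_force: [0.1, -0.4, -1.0]
gripper_width: 0.997
gripper_force: 0.0
```

```bash
python3 -m pendant '[[[0,0,1,0,0,0],[0,0,1,0,0,0],[0,0,1,0,0,0],[0,0,1,0,0,0],[0,0,1,0,0,0],[0,0,1,0,0,0],[0,0,1,0,0,0],[0,0,1,0,0,0],[0,0,1,0,0,0],[0,0,1,0,0,0]]]' 40 35; python3 -m pendant '[[[0,0,10,0,0,0],[0,0,30,0,0,0],[0,0,60,0,0,0],[0,0,90,0,0,0],[0,0,110,0,0,0],[0,0,120,0,0,0],[0,0,120,0,0,0],[0,0,120,0,0,0],[0,0,120,0,0,0],[0,0,120,0,0,0]]]'
```

```text
clock: 10.45
tcp_pos: [480.7, 296.8, 3.6]
orientation: [0.0, 0.615, 0.789, 0.0]
ft_force: [-0.6, -0.2, 5.7]
gripper_width: 0.548
gripper_force: 35.8
clock: 11.7
tcp_pos: [480.3, 296.6, 122.7]
orientation: [-0.0, 0.615, 0.789, -0.0]
ft_force: [0.2, -0.6, -0.9]
gripper_width: 0.548
gripper_force: 36.3
```

```bash
python3 -m pendant '[[[5,-8,15,0,0,0],[25,-34,25,0,0,0],[55,-75,25,0,0,0],[90,-123,25,0,0,0],[122,-167,25,0,0,0],[147,-201,20,0,0,0],[159,-217,5,0,0,0],[162.5,-222.5,-10,0,0,0],[162.5,-222.5,-15,0,0,0],[162.5,-222.5,-15,0,0,0]]]'
python3 - <<'E'
from h import *
T=snap('top','t3.png');S=snap('side','s3.png')
s=sensors.observe();print(s['clock'],s['tcp_pos'],s['orientation'],s['qd'].__abs__().max() if hasattr(s['qd'],'max') else '')
a=cv2.resize(T['color'][140:260,200:320],(400,400),interpolation=cv2.INTER_CUBIC)
b=cv2.resize(S['color'][190:270,180:300],(600,400),interpolation=cv2.INTER_CUBIC)
c=np.zeros((400,800,3),np.uint8);c[:,:300]=a[:,50:350];c[:,300:]=b[:,:500];cv2.imwrite('pics/c3.png',c)
E
```

```text
clock: 12.95
tcp_pos: [641.8, 76.5, 107.8]
orientation: [-0.001, 0.613, 0.79, -0.0]
ft_force: [-1.0, -0.1, -0.7]
gripper_width: 0.546
gripper_force: 36.3
13.05 [642.72469735  76.14116285 108.81409067] [-8.15601883e-05  6.13624156e-01  7.89598138e-01  4.10522573e-04] 0.006251135885093653
```

View pics/c3.png

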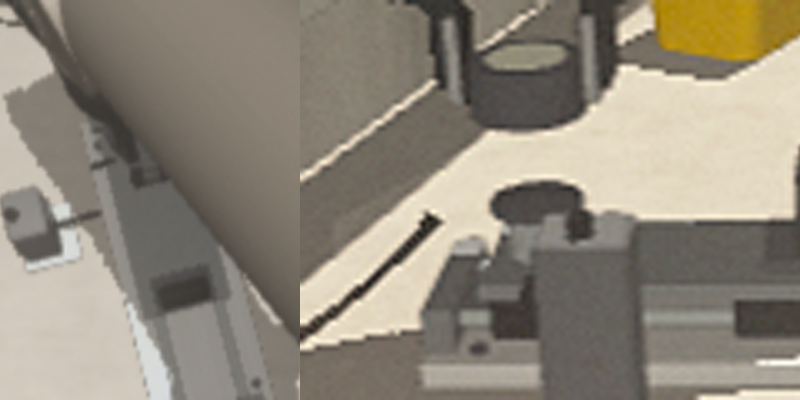

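```bash
python3 -m pendant '[[[0,0,0,0,0,0],[0,0,0,0,0,0],[0,0,-5,0,0,0],[0,0,-10,0,0,0],[0,0,-15,0,0,0],[0,0,-20,0,0,0],[0,0,-25,0,0,0],[0,0,-25,0,0,0],[0,0,-25,0,0,0],[0,0,-25,0,0,0]]]'
python3 - <<'E'
from h import *
g=cv2.imread('pics/s3.png'); S=snap('side','s4.png')
s=sensors.observe();t=s['tcp_pos'];print(s['clock'],t)
def ext(im,v0,v1,u0,u1,th):
    m=(cv2.cvtColor(im,cv2.COLOR_BGR2GRAY)[v0:v1,u0:u1]<th).astype(np.uint8)
    k,l,st,ce=cv2.connectedComponentsWithStats(m)
    return [(st[i].tolist(),) for i in range(1,k) if st[i,4]>20]
im=cv2.cvtColor(g,cv2.COLOR_BGR2GRAY)
for v in(210,212,214): print(v,im[v,208:246].tolist())
for v in(228,229,230,231): print(v,im[v,212:246].tolist())
im=cv2.cvtColor(S['color'],cv2.COLOR_BGR2GRAY)
print('now');
for v in(220,222,224,229,230,231): print(v,im[v,208:250].tolist())
print('proj puck s3',proj(S,[643.1,74.25,117]),proj(S,[642.7,76.1,117]),'seat',proj(S,[643.2,74.2,65]),'puck now',proj(S,[t[0],t[1],t[2]+8.5]))
b=cv2.resize(S['color'][200:270,180:280],(800,560),interpolation=cv2.INTER_CUBIC);cv2.imwrite('pics/c4.png',b)
E
```

```text
clock: 14.3
tcp_pos: [643.3, 74.3, 83.6]
orientation: [0.0, 0.615, 0.789, 0.0]
ft_force: [0.3, -0.5, -0.8]
gripper_width: 0.547
gripper_force: 36.3
14.35 [643.25580339  74.28868605  83.54776932]
210 [105, 102, 111, 124, 103, 46, 65, 67, 79, 76, 74, 78, 78, 78, 82, 80, 80, 82, 80, 82, 77, 75, 75, 83, 75, 76, 71, 69, 65, 101, 139, 153, 201, 218, 219, 217, 217, 216]
212 [107, 103, 106, 107, 109, 97, 80, 71, 76, 77, 77, 75, 83, 81, 78, 83, 81, 82, 77, 81, 81, 78, 80, 79, 74, 76, 70, 68, 95, 172, 224, 220, 219, 216, 219, 217, 216, 216]
214 [101, 103, 100, 104, 103, 107, 103, 82, 70, 72, 78, 74, 76, 77, 78, 78, 79, 80, 79, 78, 77, 75, 76, 66, 67, 101, 160, 199, 223, 223, 220, 219, 219, 220, 219, 217, 218, 218]
228 [220, 220, 220, 219, 219, 224, 207, 116, 57, 58, 61, 65, 69, 67, 69, 71, 71, 68, 67, 68, 69, 69, 65, 56, 141, 221, 220, 217, 220, 220, 219, 221, 221, 220]
229 [221, 221, 221, 220, 220, 214, 154, 60, 67, 71, 68, 73, 71, 70, 76, 72, 76, 71, 71, 75, 71, 74, 70, 63, 120, 198, 217, 217, 220, 219, 221, 220, 220, 219]
230 [219, 219, 217, 219, 221, 196, 84, 64, 70, 73, 71, 74, 71, 73, 77
[... 856 characters left out ...]
221, 219, 220, 221, 214, 155, 60, 65, 68, 67, 71, 68, 71, 72, 71, 69, 70, 72, 70, 71, 68, 68, 60, 115, 197, 221, 219, 220, 220, 219, 218, 219, 218, 220, 220, 221, 219]
230 [216, 218, 221, 222, 220, 219, 215, 214, 220, 199, 79, 60, 70, 72, 72, 72, 68, 69, 75, 72, 73, 72, 73, 70, 70, 73, 71, 64, 119, 195, 220, 219, 219, 219, 219, 218, 221, 220, 220, 219, 219, 218]
231 [221, 221, 221, 219, 216, 219, 217, 218, 223, 198, 79, 64, 73, 73, 73, 72, 74, 73, 72, 70, 74, 71, 74, 68, 73, 70, 71, 67, 120, 205, 228, 222, 224, 225, 223, 222, 222, 220, 221, 221, 219, 220]
proj puck s3 [224.59783211 206.32290395] [224.39435443 206.6435645 ] seat [226.49283434 229.65919694] puck now [225.45747852 217.66093028]
```

View pics/c4.png

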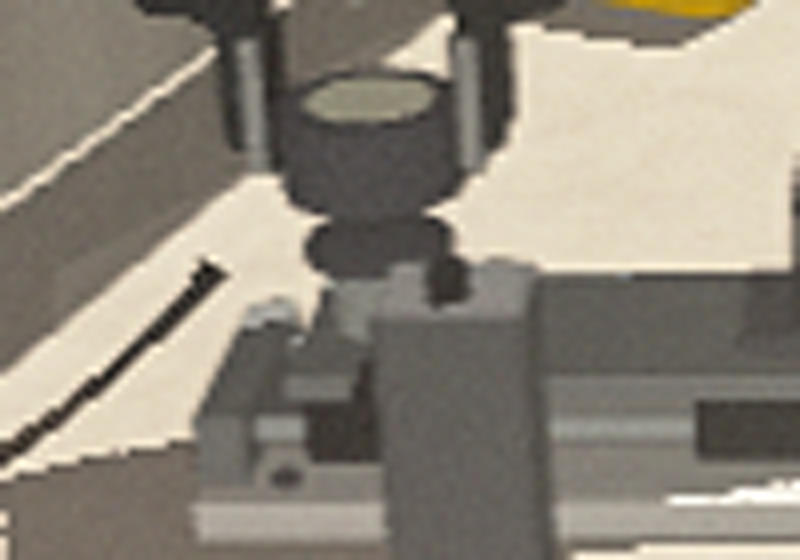

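The side view shows the puck held level above the seat: puck centre u≈226.4, seat centre u≈226.9. I'll shift +1.2 mm in x and lower it.

```bash
python3 -m pendant '[[[1.2,0.3,-2,0,0,0],[1.2,0.3,-4,0,0,0],[1.2,0.3,-6,0,0,0],[1.2,0.3,-8,0,0,0],[1.2,0.3,-9,0,0,0],[1.2,0.3,-10,0,0,0],[1.2,0.3,-10.5,0,0,0],[1.2,0.3,-11,0,0,0],[1.2,0.3,-11,0,0,0],[1.2,0.3,-11,0,0,0]]]'
python3 - <<'E'
from h import *
S=snap('side','s5.png'); s=sensors.observe();t=s['tcp_pos'];print(t,s['ft_force'],s['ft_torque'])
im=cv2.cvtColor(S['color'],cv2.COLOR_BGR2GRAY)
for v in range(223,236): print(v,im[v,210:242].tolist())
E
```

```text
clock: 15.6
tcp_pos: [644.3, 74.6, 72.4]
orientation: [0.0, 0.615, 0.789, 0.0]
ft_force: [-0.2, -0.3, -2.0]
gripper_width: 0.55
gripper_force: 36.3
[644.33472942  74.55347498  72.34566225] [ 0.32297874  0.15530123 -1.57385922] [ 0.0050882  -0.02107317 -0.00914737]
223 [76, 124, 127, 80, 61, 67, 71, 74, 71, 79, 77, 79, 73, 77, 79, 80, 82, 79, 79, 81, 80, 76, 75, 77, 73, 72, 69, 100, 139, 125, 72, 74]
224 [220, 149, 127, 100, 55, 64, 70, 73, 74, 79, 76, 80, 79, 80, 79, 79, 77, 79, 82, 78, 78, 79, 78, 72, 75, 73, 69, 104, 141, 125, 105, 170]
225 [214, 167, 126, 95, 49, 61, 73, 71, 75, 79, 80, 79, 78, 79, 79, 80, 82, 77, 75, 74, 80, 80, 78, 78, 74, 72, 63, 92, 138, 126, 141, 201]
226 [209, 154, 140, 125, 86, 86, 70, 70, 74, 79, 75, 79, 78, 81, 80, 78, 81, 80, 78, 78, 80, 76, 77, 73, 77, 76, 64, 71, 111, 144, 186, 223]
227 [222, 223, 226, 230, 214, 121, 62, 71, 77, 72, 79, 76, 81, 78, 79, 77, 79, 81, 81, 80, 76, 75, 76, 79, 72, 72, 67, 72, 158, 229, 223, 221]
228 [219, 221, 221, 222, 209, 118, 64, 73, 77, 77, 75, 78, 77, 83, 83, 81, 83, 79, 78, 82, 80, 80, 74, 74, 71, 70, 65, 119, 198, 22
[... 355 characters left out ...]
 78, 76, 78, 77, 80, 79, 78, 77, 75, 76, 79, 75, 73, 70, 71, 67, 122, 203, 229, 225, 224, 226]
232 [219, 212, 215, 215, 213, 215, 217, 200, 118, 64, 71, 73, 73, 80, 79, 78, 68, 79, 72, 76, 83, 84, 91, 76, 62, 59, 56, 88, 161, 206, 185, 141]
233 [214, 212, 212, 212, 213, 215, 215, 221, 194, 94, 67, 68, 72, 72, 73, 76, 75, 71, 92, 127, 140, 139, 128, 87, 58, 59, 61, 52, 84, 132, 131, 131]
234 [213, 215, 216, 214, 219, 216, 220, 217, 224, 219, 167, 84, 73, 77, 76, 77, 79, 79, 100, 130, 135, 137, 122, 78, 51, 56, 57, 54, 95, 141, 136, 135]
235 [216, 219, 219, 223, 220, 220, 219, 223, 221, 217, 191, 155, 116, 129, 130, 124, 126, 134, 124, 138, 134, 132, 123, 77, 53, 56, 54, 54, 89, 143, 138, 135]
```

```bash
python3 -m pendant '[[[0,0,-0.3,0,0,0],[0,0,-0.5,0,0,0],[0,0,-0.7,0,0,0],[0,0,-0.7,0,0,0],[0,0,-0.7,0,0,0],[0,0,-0.7,0,0,0],[0,0,-0.7,0,0,0],[0,0,-0.7,0,0,0],[0,0,-0.7,0,0,0],[0,0,-0.7,0,0,0]]]'; python3 -c "
from h import *
s=sensors.observe();print(s['tcp_pos'],s['ft_force'],s['ft_torque'])"
```

```text
clock: 16.9
tcp_pos: [644.4, 74.5, 71.8]
orientation: [0.0, 0.615, 0.789, 0.0]
ft_force: [-0.2, -0.0, 4.9]
gripper_width: 0.544
gripper_force: 36.7
[644.38895293  74.54279876  71.75422883] [-2.22904687e-01 -1.01030069e-03  4.89327006e+00] [-0.09092632  0.34211959 -0.00926562]
```

```bash
python3 -m pendant '[[[0,0,0.2,0,0,0],[0,0,0.3,0,0,0],[0,0,0.3,0,0,0],[0,0,0.3,0,0,0],[0,0,0.3,0,0,0],[0,0,0.3,0,0,0],[0,0,0.3,0,0,0],[0,0,0.3,0,0,0],[0,0,0.3,0,0,0],[0,0,0.3,0,0,0]]]' - 20
python3 - <<'E'
from h import *
S=snap('side','s6.png'); s=sensors.observe();print(s['tcp_pos'],s['ft_force'],s['ft_torque'])
b=cv2.resize(S['color'][170:270,170:310],(770,550),interpolation=cv2.INTER_CUBIC);cv2.imwrite('pics/c6.png',b)
E
```

```text
clock: 18.15
tcp_pos: [644.3, 74.6, 71.9]
orientation: [0.0, 0.615, 0.789, 0.0]
ft_force: [-0.0, 0.2, 1.7]
gripper_width: 0.549
gripper_force: 36.7
[644.33897534  74.58174176  71.8868499 ] [0.78856324 0.31840421 0.583902  ] [-0.04922425 -0.06477297  0.05133697]
```

View pics/c6.png

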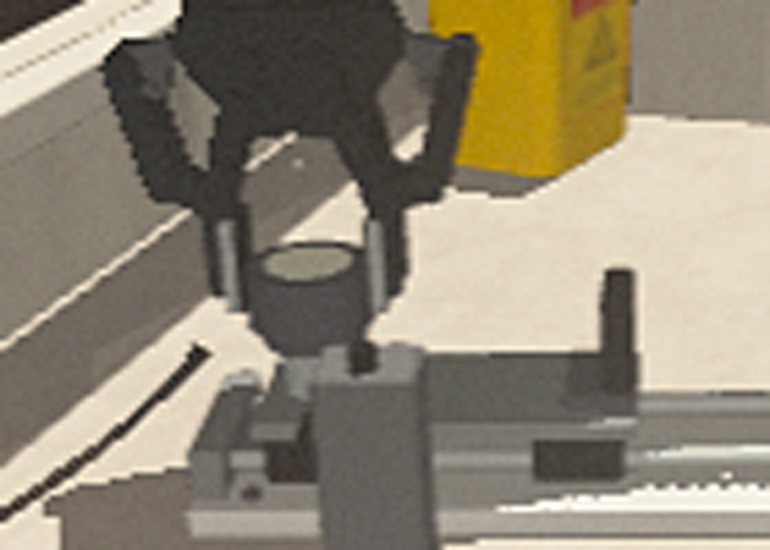

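The puck is level on the seat, with the fingers either side of it and nothing else touching. I'll release.

```bash
python3 -m pendant '[[[0,0,0,0,0,0],[0,0,0,0,0,0],[0,0,0,0,0,0],[0,0,0,0,0,0],[0,0,0,0,0,0],[0,0,0,0,0,0],[0,0,0,0,0,0],[0,0,0,0,0,0],[0,0,0,0,0,0],[0,0,0,0,0,0]]]' 53 20
python3 - <<'E'
from h import *
S=snap('side','s7.png'); s=sensors.observe();print(s['tcp_pos'],s['ft_force'],s['ft_torque'])
b=cv2.resize(S['color'][200:260,185:275],(780,520),interpolation=cv2.INTER_CUBIC);cv2.imwrite('pics/c7.png',b)
E
```

```text
clock: 19.45
tcp_pos: [644.3, 74.5, 71.9]
orientation: [-0.0, 0.615, 0.789, 0.0]
ft_force: [-0.5, 0.2, 0.5]
gripper_width: 0.621
gripper_force: 0.0
[644.2998522   74.54758919  71.89649382] [ 0.0457927   0.58978613 -0.07512586] [-0.01552401  0.04481948 -0.04150133]
```

View pics/c7.png

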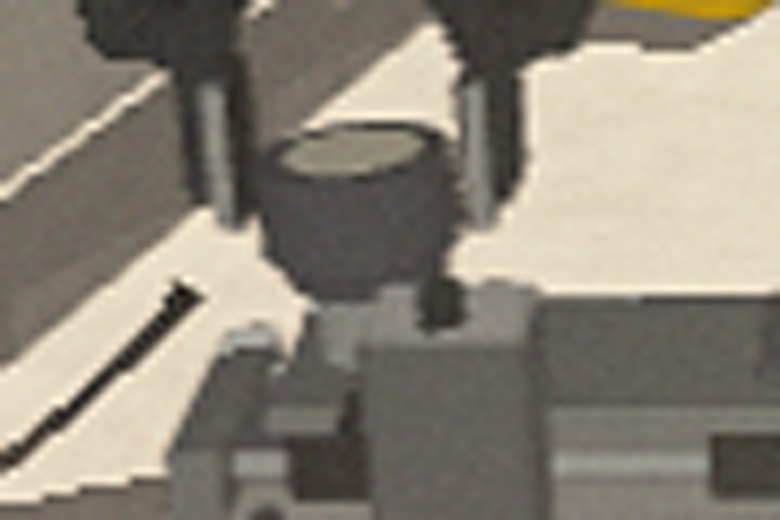

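The puck looks tilted down to the left (+x), by about 5°. I'll check whether it is rocking or static.

```bash
cat >> h.py <<'E'
def inlay(g,box=(205,205,245,235),lo=118):
    u0,v0,u1,v1=box
    im=cv2.resize(cv2.cvtColor(g['color'],cv2.COLOR_BGR2GRAY)[v0:v1,u0:u1],None,fx=8,fy=8,interpolation=cv2.INTER_CUBIC)
    m=(im>lo).astype(np.uint8);k,l,st,ce=cv2.connectedComponentsWithStats(m)
    r=[]
    for i in range(1,k):
        x,y,w,h,a=st[i]
        if a>1500 and x>0 and y>0 and x+w<im.shape[1] and y+h<im.shape[0]:
            c=max(cv2.findContours((l==i).astype(np.uint8),cv2.RETR_EXTERNAL,cv2.CHAIN_APPROX_NONE)[0],key=len)
            e=cv2.fitEllipse(c); r.append((round(e[0][0]/8+u0,2),round(e[0][1]/8+v0,2),round(e[1][0]/8,1),round(e[1][1]/8,1),round(e[2]-90,1)))
    return r
E
python3 - <<'E'
from h import *
for f in('s4','s6','s7'):
    print(f,inlay({'color':cv2.imread(f'pics/{f}.png')}))
for i in range(4): print(inlay(grab_frame('side')))
S=grab_frame('side')
# predicted ellipse of a level inlay at seat
c=np.array([644.3,74.5,92.])
P=np.array([proj(S,c+16.5*np.array([np.cos(a),np.sin(a),0])) for a in np.linspace(0,6.28,60)],np.float32)
e=cv2.fitEllipse(P);print('level',e)
for tl in(-4,4):
  for ax,nm in((d,'x'),(n,'y')):
    R=cv2.Rodrigues(ax*np.radians(tl))[0]
    P=np.array([proj(S,np.array([644.3,74.5,68])+R@(np.array([16.5*np.cos(a),16.5*np.sin(a),24]))) for a in np.linspace(0,6.28,60)],np.float32)
    print(nm,tl,np.round(np.hstack([*cv2.fitEllipse(P)[:2],cv2.fitEllipse(P)[2]]),2))
E
```

```text
s4 [(226.11, 212.43, 5.0, 15.8, -3.0)]
s6 [(225.88, 217.79, 5.3, 15.4, -5.0)]
s7 [(225.52, 217.49, 4.5, 15.2, -6.9)]
[(225.44, 217.5, 4.5, 15.0, -6.9)]
[(225.56, 217.51, 4.5, 15.4, -6.6)]
[(225.6, 217.49, 4.5, 15.3, -6.5)]
[(225.58, 217.49, 4.5, 15.3, -6.5)]
level ((224.93475341796875, 217.7335662841797), (5.817813873291016, 16.14099884033203), 85.15834045410156)
x -4 [224.79 218.07   6.84  16.17  84.23]
y -4 [225.74 217.75   6.02  16.14  89.37]
x 4 [225.08 217.45   4.77  16.11  86.04]
y 4 [224.14 217.77   5.58  16.14  81.  ]
```

The puck is static: tilt is about 3.5° about stage x and 1.7° about stage y, so it sits roughly 2.9 mm too far toward −y and 1.4 mm too far toward +x. I'll regrasp and shift by (−2.0, +2.4) mm to mend this.

```bash
python3 -m pendant '[[[0,0,0,0,0,0],[0,0,0,0,0,0],[0,0,0,0,0,0],[0,0,0,0,0,0],[0,0,0,0,0,0],[0,0,0,0,0,0],[0,0,1,0,0,0],[0,0,2,0,0,0],[0,0,3,0,0,0],[0,0,3,0,0,0]]]' 42 20; python3 -m pendant '[[[-1,1.2,3,0,0,0],[-2,2.4,3,0,0,0],[-2,2.4,3,0,0,0],[-2,2.4,2,0,0,0],[-2,2.4,1.2,0,0,0],[-2,2.4,0.8,0,0,0],[-2,2.4,0.8,0,0,0],[-2,2.4,0.8,0,0,0],[-2,2.4,0.8,0,0,0],[-2,2.4,0.8,0,0,0]]]'
python3 - <<'E'
from h import *
S=grab_frame('side'); s=sensors.observe();print(s['tcp_pos'],s['ft_force'],s['ft_torque'],inlay(S))
E
```

```text
clock: 21.0
tcp_pos: [644.3, 74.5, 74.9]
orientation: [-0.0, 0.615, 0.789, 0.0]
ft_force: [-0.2, -0.8, -1.2]
gripper_width: 0.556
gripper_force: 20.7
clock: 22.25
tcp_pos: [642.3, 76.9, 75.7]
orientation: [0.0, 0.615, 0.789, 0.0]
ft_force: [-0.7, -0.5, -0.7]
gripper_width: 0.552
gripper_force: 20.7
[642.32633986  76.95312518  75.74107703] [-0.26095031 -0.19704144 -0.78510746] [ 0.02154778  0.02706982 -0.011947  ] [(226.21, 216.47, 4.6, 15.2, -5.9)]
```

```bash
python3 -m pendant '[[[0,0,-1,0,0,0],[0,0,-2,0,0,0],[0,0,-2.7,0,0,0],[0,0,-3.2,0,0,0],[0,0,-3.5,0,0,0],[0,0,-3.6,0,0,0],[0,0,-3.6,0,0,0],[0,0,-3.6,0,0,0],[0,0,-3.6,0,0,0],[0,0,-3.6,0,0,0]]]'
python3 - <<'E'
from h import *
S=grab_frame('side'); s=sensors.observe();print(s['tcp_pos'],s['ft_force'],s['ft_torque'],inlay(S))
E
```

```text
clock: 23.55
tcp_pos: [642.3, 77.0, 72.2]
orientation: [0.0, 0.615, 0.789, 0.0]
ft_force: [-1.5, 0.2, 3.9]
gripper_width: 0.551
gripper_force: 20.9
[642.29734079  77.0045454   72.22895631] [-1.61656472 -1.07026295  2.37435216] [-0.06746421  0.32379564 -0.02173099] [(226.1, 218.11, 4.5, 15.5, -6.7)]
```

```bash
python3 -m pendant '[[[0,0,0.2,0,0,0],[0,0,0.2,0,0,0],[0,0,0.2,0,0,0],[0,0,0.2,0,0,0],[0,0,0.2,0,0,0],[0,0,0.2,0,0,0],[0,0,0.2,0,0,0],[0,0,0.2,0,0,0],[0,0,0.2,0,0,0],[0,0,0.2,0,0,0]]]' 56 20
python3 - <<'E'
from h import *
for i in range(2): S=grab_frame('side'); print(inlay(S))
cv2.imwrite('pics/s9.png',S['color'])
s=sensors.observe();print(s['tcp_pos'],s['ft_force'],s['gripper_width'])
c=np.array([642.3,77,92.])
P=np.array([proj(S,c+16.5*np.array([np.cos(a),np.sin(a),0])) for a in np.linspace(0,6.28,60)],np.float32)
print('level',cv2.fitEllipse(P))
b=cv2.resize(S['color'][200:260,185:275],(780,520),interpolation=cv2.INTER_CUBIC);cv2.imwrite('pics/c9.png',b)
E
```

```text
clock: 24.85
tcp_pos: [642.3, 76.9, 72.3]
orientation: [0.0, 0.615, 0.789, -0.0]
ft_force: [0.1, -0.3, 0.8]
gripper_width: 0.658
gripper_force: 0.0
[(226.98, 218.53, 6.5, 15.7, -3.7)]
[(227.1, 218.5, 6.5, 15.5, -2.9)]
[642.31664971  76.97263416  72.31793131] [-0.47743435  0.88845411 -0.07015309] 0.6556225027207884
level ((225.3121337890625, 218.2576141357422), (5.859381675720215, 16.19562530517578), 85.16374206542969)
```

View pics/c9.png

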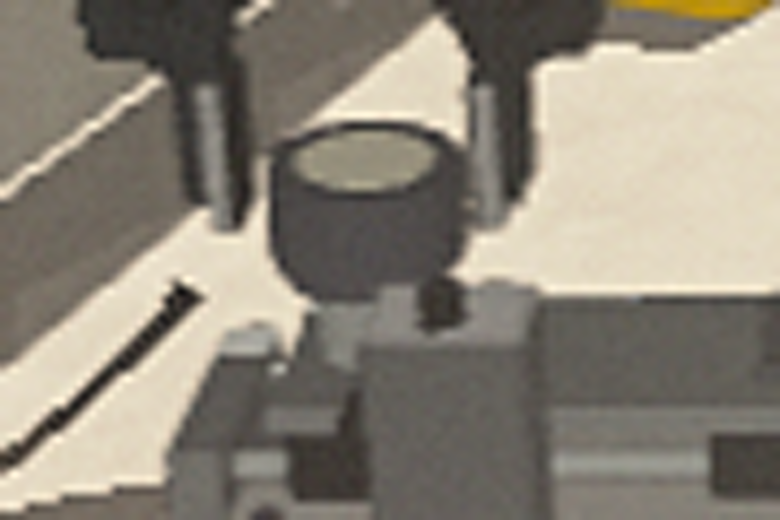

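The puck now tips slightly the other way and sits close to the right (−x) finger. I'll open wider to see its free equilibrium.

```bash
python3 -m pendant '[[[0,0,0,0,0,0],[0,0,0,0,0,0],[0,0,0,0,0,0],[0,0,0,0,0,0],[0,0,0,0,0,0],[0,0,0,0,0,0],[0,0,0,0,0,0],[0,0,0,0,0,0],[0,0,0,0,0,0],[0,0,0,0,0,0]]]' 70 20
python3 - <<'E'
from h import *
for i in range(3): S=grab_frame('side'); print(inlay(S))
im=cv2.cvtColor(S['color'],cv2.COLOR_BGR2GRAY)
for v in(220,222,224,226): print(v,im[v,208:246].tolist())
E
```

```text
clock: 26.2
tcp_pos: [642.3, 77.0, 72.3]
orientation: [-0.0, 0.615, 0.789, 0.0]
ft_force: [-0.1, -0.8, 0.2]
gripper_width: 0.816
gripper_force: 0.0
[(226.96, 218.54, 6.6, 15.7, -3.8)]
[(226.96, 218.54, 6.5, 15.6, -4.1)]
[(226.97, 218.54, 6.5, 15.7, -3.8)]
220 [48, 46, 57, 98, 174, 231, 206, 115, 60, 65, 67, 89, 135, 149, 147, 145, 146, 144, 142, 143, 144, 147, 146, 152, 143, 95, 64, 68, 73, 61, 143, 226, 220, 228, 194, 89, 137, 125]
222 [63, 47, 112, 199, 224, 225, 217, 156, 62, 71, 73, 67, 66, 64, 61, 63, 65, 58, 62, 61, 59, 62, 69, 67, 70, 74, 73, 74, 69, 64, 114, 194, 220, 222, 191, 90, 142, 129]
224 [67, 108, 196, 225, 222, 221, 224, 200, 56, 68, 69, 80, 70, 77, 76, 77, 81, 81, 84, 79, 80, 80, 83, 78, 75, 77, 75, 75, 68, 67, 115, 196, 221, 223, 191, 86, 120, 122]
226 [226, 224, 221, 219, 221, 222, 225, 201, 53, 67, 73, 77, 72, 77, 77, 78, 77, 79, 78, 80, 80, 78, 81, 79, 78, 77, 73, 71, 72, 64, 94, 171, 226, 220, 220, 219, 221, 220]
```

The puck is free and static. Interpolating the two placings puts level at about +0.5 mm along the stage and −1.5 mm across it, so one more small correction.

```bash
python3 -m pendant '[[[0,0,0,0,0,0],[0,0,0,0,0,0],[0,0,0,0,0,0],[0,0,0,0,0,0],[0,0,0,0,0,0],[0,0,0,0,0,0],[0,0,0,0,0,0],[0,0,1,0,0,0],[0,0,2,0,0,0],[0.8,-1.4,2,0,0,0]]]' 42 20; python3 -m pendant '[[[0,0,0,0,0,0],[0,0,0,0,0,0],[0,0,-0.7,0,0,0],[0,0,-1.2,0,0,0],[0,0,-1.6,0,0,0],[0,0,-1.9,0,0,0],[0,0,-1.9,0,0,0],[0,0,-1.9,0,0,0],[0,0,-1.9,0,0,0],[0,0,-1.9,0,0,0]]]'; python3 -m pendant '[[[0,0,0,0,0,0],[0,0,0,0,0,0],[0,0,0,0,0,0],[0,0,0,0,0,0],[0,0,0,0,0,0],[0,0,0,0,0,0],[0,0,0,0,0,0],[0,0,0,0,0,0],[0,0,0,0,0,0],[0,0,0,0,0,0]]]' 70 20
python3 - <<'E'
from h import *
for i in range(2): S=grab_frame('side'); print(inlay(S))
im=cv2.cvtColor(S['color'],cv2.COLOR_BGR2GRAY)
for v in(224,226): print(v,im[v,208:246].tolist())
E
```

```text
clock: 27.6
tcp_pos: [643.2, 75.6, 74.2]
orientation: [-0.0, 0.615, 0.789, 0.0]
ft_force: [-0.8, -1.0, -1.4]
gripper_width: 0.552
gripper_force: 21.0
clock: 28.85
tcp_pos: [643.1, 75.6, 72.5]
orientation: [0.0, 0.615, 0.789, 0.0]
ft_force: [-0.5, -0.1, 1.8]
gripper_width: 0.553
gripper_force: 21.2
clock: 30.1
tcp_pos: [643.1, 75.5, 72.4]
orientation: [-0.0, 0.615, 0.789, 0.0]
ft_force: [0.2, 0.5, 0.3]
gripper_width: 0.822
gripper_force: 0.0
[(225.79, 218.19, 6.0, 15.5, -6.0)]
[(225.79, 218.17, 6.0, 15.5, -6.5)]
224 [108, 168, 228, 222, 223, 224, 198, 52, 68, 76, 76, 74, 82, 78, 79, 76, 81, 79, 79, 83, 76, 80, 77, 78, 75, 76, 75, 71, 68, 93, 172, 225, 218, 220, 207, 168, 161, 154]
226 [224, 223, 221, 219, 221, 225, 209, 123, 64, 74, 75, 75, 77, 77, 78, 75, 77, 78, 78, 79, 75, 81, 75, 78, 78, 78, 74, 71, 64, 74, 149, 222, 221, 219, 219, 219, 220, 219]
```

The tilt is now about 2°, so the puck is well balanced. I'll rise clear and go to the handle.

```bash
python3 -m pendant '[[[0,0,6,0,0,0],[0,0,20,0,0,0],[0,0,40,0,0,0],[0,0,58,0,0,0],[-10,-2,60,0,0,0],[-30,-7,60,0,0,0],[-55,-13,60,0,0,0],[-80,-20,60,0,0,0],[-100,-25,60,0,0,0],[-111.5,-28.4,60,0,0,0]]]'; python3 -m pendant '[[[0,0,0,0,0,0],[0,0,-10,0,0,0],[0,0,-25,0,0,0],[0,0,-40,0,0,0],[0,0,-55,0,0,0],[0,0,-68,0,0,0],[0,0,-78,0,0,0],[0,0,-80,0,0,0],[0,0,-80,0,0,0],[0,0,-80,0,0,0]]]' 50
python3 - <<'E'
from h import *
S=snap('side','s12.png'); print(inlay(S))
b=cv2.resize(S['color'][170:270,190:330],(770,550),interpolation=cv2.INTER_CUBIC);cv2.imwrite('pics/c12.png',b)
T=snap('top','t12.png')
E
```

```text
clock: 31.45
tcp_pos: [529.8, 46.5, 132.2]
orientation: [-0.0, 0.615, 0.789, -0.001]
ft_force: [0.4, -0.4, -0.8]
gripper_width: 0.823
gripper_force: 0.0
clock: 32.7
tcp_pos: [532.0, 47.2, 52.9]
orientation: [0.0, 0.615, 0.789, 0.0]
ft_force: [0.8, -0.1, -0.7]
gripper_width: 0.585
gripper_force: 0.0
[]
```

View pics/c12.png

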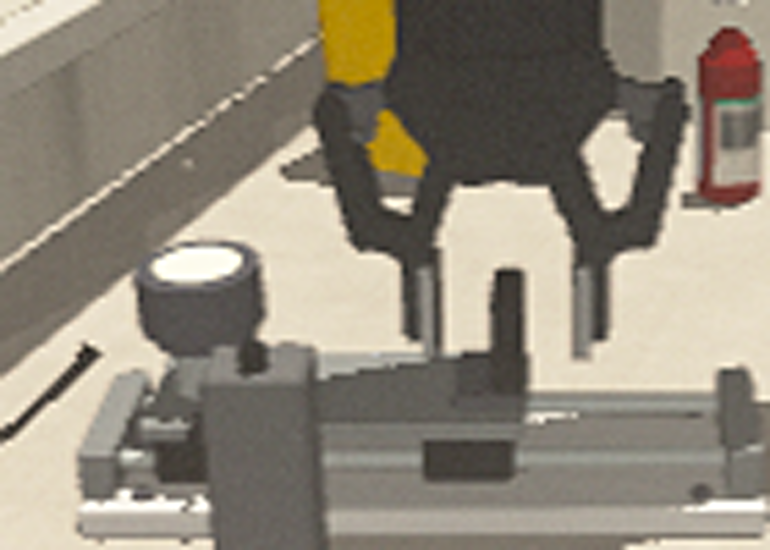

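The puck sits flat, and the open fingers straddle the tab (tab mid x≈508, pad mid ≈505 in the crop). I'll shift 1 mm and close.

```bash
python3 -m pendant '[[[-1,-0.3,0,0,0,0],[-1,-0.3,0,0,0,0],[-1,-0.3,0,0,0,0],[-1,-0.3,0,0,0,0],[-1,-0.3,0,0,0,0],[-1,-0.3,0,0,0,0],[-1,-0.3,0,0,0,0],[-1,-0.3,0,0,0,0],[-1,-0.3,0,0,0,0],[-1,-0.3,0,0,0,0]]]' 5 50
python3 - <<'E'
from h import *
T=snap('top','t13.png'); S=snap('side','s13.png');print(inlay(S,lo=150,box=(205,205,245,240)))
s=sensors.observe();print(s['tcp_pos'],s['ft_force'],s['ft_torque'],s['gripper_width'])
o=np.array([644.6,74.6]);xs=np.arange(-52,12,2)
for f in('top0','t12','t13'):
  g=dict(T,color=cv2.imread(f'pics/{f}.png'))
  for y in(36,38,40,52,60): print(f,y,prof(g,o,xs,y).astype(int).tolist())
E
```

```text
clock: 34.05
tcp_pos: [531.0, 46.9, 52.7]
orientation: [0.0, 0.615, 0.789, 0.0]
ft_force: [5.0, -0.4, 3.7]
gripper_width: 0.131
gripper_force: 50.3
[]
[530.90009403  46.88493187  52.64885101] [5.07466243 0.06026426 3.59755352] [-0.11880847 -0.85526131  0.37753335] 0.13120126330539847
top0 36 [172, 164, 171, 181, 183, 184, 185, 184, 183, 182, 183, 181, 176, 177, 182, 183, 184, 185, 186, 186, 184, 182, 179, 152, 116, 91, 79, 108, 143, 170, 175, 161]
top0 38 [187, 185, 185, 187, 188, 188, 188, 188, 188, 188, 188, 187, 187, 186, 187, 188, 188, 188, 188, 188, 188, 187, 180, 153, 122, 104, 95, 120, 155, 182, 184, 179]
top0 40 [186, 186, 186, 186, 186, 187, 186, 186, 186, 186, 186, 186, 187, 187, 186, 187, 188, 187, 187, 186, 186, 186, 180, 158, 123, 99, 94, 116, 157, 180, 185, 186]
top0 52 [170, 169, 167, 166, 159, 134, 103, 82, 86, 111, 141, 166, 168, 169, 169, 169, 169, 169, 169, 169, 169, 168, 168, 168, 168, 169, 170, 169, 169, 168, 168, 167]
top0 60 [170, 169, 167, 166, 160, 135, 104, 86, 83, 114, 147, 166, 167, 168, 169, 169, 168, 169, 169, 169, 169, 168, 167, 167, 167, 168, 169, 170,
[... 1000 characters left out ...]
44, 143, 142, 140, 137, 136]
t13 38 [150, 149, 149, 148, 147, 146, 144, 141, 139, 139, 139, 131, 123, 119, 125, 128, 129, 129, 129, 129, 130, 134, 143, 146, 146, 145, 144, 143, 141, 139, 137, 135]
t13 40 [151, 149, 148, 148, 147, 146, 145, 144, 142, 140, 138, 133, 125, 121, 122, 123, 128, 129, 130, 131, 135, 142, 146, 147, 146, 145, 143, 142, 141, 138, 136, 134]
t13 52 [148, 147, 146, 146, 145, 144, 142, 140, 139, 137, 135, 133, 131, 129, 126, 125, 125, 125, 125, 124, 124, 123, 122, 120, 116, 113, 112, 112, 117, 121, 123, 124]
t13 60 [114, 126, 133, 138, 140, 140, 139, 138, 137, 135, 132, 130, 127, 125, 125, 125, 125, 125, 125, 125, 125, 125, 125, 125, 124, 124, 124, 124, 124, 124, 121, 119]
```

Run:
```python
from h import *
S=grab_frame('side')
for f in('s12','s13'):
  for lo in(150,180,200): print(f,lo,inlay({'color':cv2.imread(f'pics/{f}.png')},lo=lo,box=(209,208,243,231)))
a=proj(S,[643,75.8,92]);
for x in (0,18,36.4): print(x,proj(S,np.array([643,75.8,92])-x*d)-a)
```

```text
s12 150 []
s12 180 [(225.73, 218.05, 6.3, 16.5, -5.8)]
s12 200 [(225.76, 218.03, 6.0, 16.1, -5.9)]
s13 150 []
s13 180 [(226.05, 218.01, 6.3, 16.6, -5.9)]
s13 200 [(226.08, 217.99, 6.0, 16.3, -6.0)]
0 [0. 0.]
18 [ 8.66069561 -0.06549502]
36.4 [17.53561788 -0.13261009]
```

```bash
python3 -m pendant '[[[-0.3,-0.1,0,0,0,0],[-1,-0.2,0,0,0,0],[-2.1,-0.5,0,0,0,0],[-3.9,-1,0,0,0,0],[-6.3,-1.6,0,0,0,0],[-9.2,-2.4,0,0,0,0],[-12.1,-3.1,0,0,0,0],[-15,-3.9,0,0,0,0],[-17.9,-4.6,0,0,0,0],[-20.3,-5.2,0,0,0,0]]]'; python3 -m pendant '[[[-2.4,-0.6,0,0,0,0],[-4.8,-1.2,0,0,0,0],[-7.1,-1.8,0,0,0,0],[-9,-2.3,0,0,0,0],[-10.7,-2.7,0,0,0,0],[-11.9,-3.1,0,0,0,0],[-12.8,-3.3,0,0,0,0],[-13.4,-3.4,0,0,0,0],[-13.6,-3.5,0,0,0,0],[-13.6,-3.5,0,0,0,0]]]';  python3 - <<'E'
from h import *
T=snap('top','t14.png');S=snap('side','s14.png')
for lo in(180,200): print(inlay(S,lo=lo,box=(226,206,262,231)))
s=sensors.observe();t=s['tcp_pos'];print(t,s['ft_force'],s['gripper_width'],(t-np.array([530.9,46.9,0]))@d)
o=np.array([644.6,74.6]);xs=np.arange(-52,12,2)
for y in(36,38,40,48,52,60,68): print(y,prof(T,o,xs,y).astype(int).tolist())
b=cv2.resize(S['color'][170:270,190:330],(770,550),interpolation=cv2.INTER_CUBIC);cv2.imwrite('pics/c14.png',b)
E
```

```text
clock: 35.45
tcp_pos: [510.8, 41.6, 52.7]
orientation: [0.0, 0.615, 0.789, 0.0]
ft_force: [5.9, -0.4, 4.4]
gripper_width: 0.13
gripper_force: 50.4
clock: 36.7
tcp_pos: [497.3, 38.1, 52.6]
orientation: [0.0, 0.615, 0.789, 0.0]
ft_force: [6.5, -0.9, 3.9]
gripper_width: 0.134
gripper_force: 50.3
[(242.81, 217.78, 6.5, 16.6, -5.5)]
[(242.82, 217.8, 6.1, 16.4, -5.4)]
[497.33845918  38.03999426  52.64525107] [ 5.29169197 -0.66379477  2.92291296] 0.13582348277722617 -34.71053712451205
36 [137, 135, 133, 131, 129, 126, 123, 121, 118, 114, 110, 113, 132, 166, 196, 201, 203, 204, 205, 207, 207, 207, 208, 208, 207, 207, 207, 207, 207, 205, 202, 186]
38 [137, 135, 133, 130, 127, 125, 122, 119, 116, 112, 110, 121, 150, 189, 203, 206, 207, 207, 207, 207, 207, 208, 208, 208, 207, 207, 207, 207, 207, 207, 205, 199]
40 [136, 134, 132, 130, 127, 124, 122, 118, 115, 111, 111, 127, 162, 194, 203, 205, 207, 207, 206, 205, 205, 207, 207, 206, 206, 205, 206, 206, 206, 206, 205, 204]
48 [132, 130, 127, 125, 121, 119, 115, 112, 109, 115, 143, 170, 185, 187, 187, 188, 188, 187, 187, 187, 187, 187, 187, 187, 187, 186, 188, 187, 185, 184, 184, 185]
52 [116, 118, 119, 119, 118, 116, 113, 108, 108, 127, 157, 184, 187, 187, 187, 187, 187, 188, 187, 187, 187, 187, 187, 187, 188, 188, 189, 188, 188, 187, 186, 186]
60 [118, 117, 114, 110, 104, 97, 89, 88, 95, 130, 164, 184, 186, 187, 187, 188, 187, 188, 188, 188, 187, 186, 185, 185, 186, 187, 189, 189, 188, 188, 188, 187]
68 [119, 120, 120, 120, 119, 117, 113, 110, 114, 137, 177, 199, 202, 202, 198, 185, 177, 187, 187, 187, 186, 186, 186, 186, 186, 187, 187, 188, 189, 189, 189, 187]
```

```bash
python3 -m pendant '[[[-0.2,-0.1,0,0,0,0],[-0.5,-0.1,0,0,0,0],[-0.8,-0.2,0,0,0,0],[-1,-0.3,0,0,0,0],[-1,-0.3,0,0,0,0],[-1,-0.3,0,0,0,0],[-1,-0.3,0,0,0,0],[-1,-0.3,0,0,0,0],[-1,-0.3,0,0,0,0],[-1,-0.3,0,0,0,0]]]';  python3 - <<'E'
from h import *
S=snap('side','s15.png');T=snap('top','t15.png')
for lo in(180,200): print(inlay(S,lo=lo,box=(226,206,262,231)))
s=sensors.observe();t=s['tcp_pos'];print(t,s['ft_force'],(t-np.array([530.9,46.9,0]))@d)
a=cv2.resize(T['color'][150:240,200:290],(400,400),interpolation=cv2.INTER_CUBIC)
b=cv2.resize(S['color'][180:270,200:290],(400,400),interpolation=cv2.INTER_CUBIC)
cv2.imwrite('pics/c15.png',np.hstack([a,b]))
E
```

```text
clock: 38.05
tcp_pos: [496.4, 37.8, 52.6]
orientation: [0.0, 0.615, 0.789, 0.0]
ft_force: [6.4, -1.1, 4.6]
gripper_width: 0.132
gripper_force: 50.4
[]
[(243.37, 217.79, 6.2, 16.0, -5.8)]
[496.37131487  37.85494636  52.63460703] [ 6.18930626 -0.05920739  3.43809186] -35.69331635646684
```

View pics/c15.png

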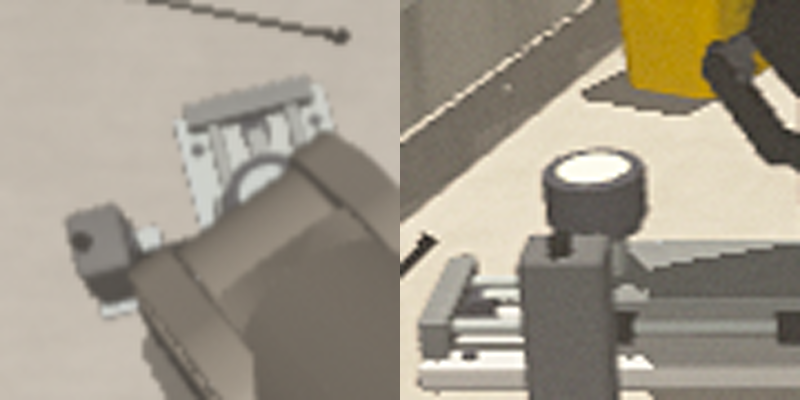

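The top view shows the arm hiding both fins. In the side view the puck sits level on the seat, with its inlay at (243.4,217.8); I was aiming for u≈243.3. The pull is about 36.4 mm by both the arm position and the camera, so I'll hand in while holding the handle.

```bash
python3 -c "
from workcell import bot
print(bot.hand_in())"
```

```text
the job is handed in; nothing more can be done
None
```

I handed the job in at about 38 s with the puck balanced on the seat (within about 2° of level) and the carriage held about 36.4 mm out, my pre-pull estimate of the pointer-to-index distance; the arm hid both fins from the top camera, so I couldn't see the final alignment directly.

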